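# Lock the washed jar on its drying peg

### The job

Take the blue glass jar out of the sloping drip rack and set it mouth down over the steel peg of the drying stand until its rim rests flat on the white seat; lower it, never drop it. Then, with the jar standing there released, turn the stand's black lock collar by its yellow handle until the lever stands over the middle of the red mark (not past it), and let go. Leave the jar seated and the other things on the shelf where they are.

Things in the scene. Friction and masses are not known exactly. Their poses are not given: they have to be found in the camera images.
- jar: Blue glass jar, 125 mm long. Origin at the centre of its closed bottom, z towards the mouth. Body 62 mm diameter for 85 mm from the bottom (grasp), then 50 mm neck, 58 mm lip; neck bore 42 mm. Starts leaning mouth down in the rack, axis 40 degrees from vertical, bottom up, 155 mm high, robot side; the top 43 mm stand clear of the slats. Seated, its bottom is 171 mm high.
- jar_mouth (a point): Centre of the jar's mouth, in the plane of the rim, 125 mm along the jar's z axis from its origin.
- rack: Sloping steel drip rack on a grey foot 150 x 110 mm, fixed. A V of two slats under the jar on the robot side and a toe plate for the rim. Origin on the shelf under the jar's mouth (mouth centre 60 mm above it); the jar leans from there along (-0.643, 0, 0.766) of the rack's frame. Rack left and stand right, or swapped.
- stand: White drying stand, fixed. Origin on the shelf on the peg's axis, z up. Foot disc 172 mm diameter, 16 mm high, with a red radial stripe 20 mm wide (locked mark) and a grey one (open). Round white seat 72 mm diameter, top 46 mm high; on it a steel peg 30 mm in diameter, tapering to 16 mm over the last 20 mm, tip 126 mm above the shelf. Carries the collar.
- seat (a point): Centre of the top of the white seat, at the foot of the peg, 46 mm above the shelf; the jar's mouth centre comes here.
- collar (a joint): Turn of the black lock collar (100 mm diameter, 20 to 40 mm high, round the seat) about the peg axis, rad, counter-clockwise from above. 0 = lever at the grey open mark, 1.15 = lever centred on the red locked mark, stop at 1.55; starts at 0 to 0.3, stiff, stays where left. Its lever, 9 mm wide, ends in the upright yellow handle.
- collar_handle (a point): Grasp point in the yellow handle of the collar, 105 mm from the peg axis and 60 mm above the shelf; moves with the collar. The handle is an upright paddle 30 mm long radially, 14 mm thick across (tangentially), from 22 to 78 mm above the shelf.
- lock_mark (a point): Where point collar_handle is when the lever is centred on the red mark: 105 mm from the peg axis, 60 mm above the shelf; fixed to the stand.
- egg_timer: Chrome egg timer, bystander, 66 mm in diameter, 72 mm high; origin at the centre of its underside.
- nutcracker: Steel nutcracker, bystander, lying flat, about 185 mm long along its x, 18 mm high; origin on the shelf at its middle.
- spice_bottle: Spice jar with red cap, bystander, 52 mm in diameter, 120 mm high; origin at the centre of its underside.
- mug: White mug, bystander, 80 mm in diameter, 90 mm high; origin at the centre of its underside.
- bowl: Blue bowl, bystander, 130 mm in diameter, 55 mm high; origin at the centre of its underside.
- pepper_mill: Wooden pepper mill, bystander, 56 mm in diameter, 164 mm high; origin at the centre of its underside.

How it is judged:
On the way, in this order (a step that is already met when the one before it is completed fails the run):
1. the jar stands mouth down over the peg, rim on the seat, released, the collar not yet locked (below 0.8 rad) (horizontal distance between jar_mouth and seat below 0.01 m and z of jar_mouth in the frame of stand below 0.052 m and angle between jar's own z axis and vertical above 3.05 rad and contact force between the fingers and jar below 0.1 N and value of joint collar below 0.8 rad), for 0.2 s.
2. the jar still seated, the collar lever on the red mark and the handle let go (horizontal distance between jar_mouth and seat below 0.01 m and z of jar_mouth in the frame of stand below 0.052 m and angle between jar's own z axis and vertical above 3.05 rad and value of joint collar between 1.05 and 1.25 rad and contact force between the fingers and stand below 0.1 N), for 0.3 s.
At the end, for the whole second after the job is handed in: The jar stands mouth down over the peg at rest, its mouth centre within 10 mm of the seat's centre and no more than 6 mm above the seat, upright to about 5 degrees; the collar is at 1.15 rad within 0.10 rad; nothing is held and the bystanders are where they were (within 40 mm) (horizontal distance between jar_mouth and seat below 0.01 m and z of jar_mouth in the frame of stand below 0.052 m and angle between jar's own z axis and vertical above 3.05 rad and contact force between the fingers and jar below 0.1 N and value of joint collar between 1.05 and 1.25 rad and linear speed of jar below 0.02 m/s); the robot touches nothing.
It fails at once if the jar falls freely (faster than 0.5 m/s while no finger touches it) (contact force between the fingers and jar below 0.1 N and linear speed of jar above 0.5 m/s).
It fails at once if a bystander is moved by more than 40 mm (distance of any of egg_timer, nutcracker, spice_bottle, mug, bowl, pepper_mill from where it was at the start of the episode above 0.04 m).
It also fails if it takes over 69 s, if anything falls off the work surface, if the arm or the gripper's body presses on something with over 40 N, if the wrist force passes 120 N, or if a joint passes its speed limit or range.

### The arm

A 7-joint arm with a two-finger parallel gripper is mounted at the origin on the work surface. World frame = base frame: x ahead of the robot, y to its left, z up, the work surface at z = 0. Lengths are in m, angles in rad, forces in N, time in s.
With the tool pointing down it reaches from about 0.4 to 0.85 m from the base axis. Payload 10.4 kg.
Tool frame: the origin (TCP) lies at the very end of the fingers, on their centre line; the grasp point (between the pads) lies 19 mm behind it; z points along the fingers, y is the line along which they close (so a half turn about z gives the same grasp; the last joint's range is limited). The gripper opens to 87 mm and grips with 3 to 60 N. Pads are 19 mm wide; open, the fingers measure 117 mm over their backs; the gripper's body (75 mm by 190 mm) begins 51 mm behind the grasp point.
Start: joints at [1.123, 0.332, -0.065, 1.46, 0.022, 1.35, -0.088], TCP at [0.258, -0.569, 0.223] pointing down, gripper open.
Joint ranges: [-2.6, 2.6], [-0.5, 2.12], [-1.47, 1.34], [0.16, 2.42], [-1.27, 4.41], [0.06, 2.06], [-2.6, 2.6]. Speed limits (rad/s): [2.22, 2.22, 2.79, 2.79, 3.14, 3.14, 3.14].

### API

Orientations are given as a unit quaternion [x, y, z, w].
In Python, from bench import * gives the robot as it stands.
- The arm moves only by the tool carry_out, never from a script. Its argument "deltas" is a list of rows, each an object with "hand": the finger opening in mm, from 0 to 87; "dp": the shift along the tool's x, y, z each as a share of 250 mm, from -1 to 1, a list of three; "spin": the turn about the tool's z as a share of pi rad, from -1 to 1. In form: [{"hand": hand, "dp": [dx, dy, dz], "spin": spin}, ...]. A call has 1 to 20 rows; each row is the pose to reach, as a shift and turn from the pose commanded when the call began, along the tool's axes at that moment, turning the shorter way round; what a row does not reach only later rows make up. A row lasts 1/10 s, in which the tool goes at most 50 mm and 8.59 degrees, less where a joint would pass 70% of its speed; a pose out of reach is approached as far as the arm can. A call with a number of a shift or a turn outside -1 to 1 is refused whole. A call with a gripper value outside its range is refused whole. The fingers move at their own pace and stop on an object; "force" is the grip in N (left out, the last holds). Time passes only in rows, so rows that repeat a pose let the fingers close. It gives the time, the measured TCP pose, the force, the opening and the grip force at its end, in the units of the state.
- read_state(): the state, without advancing time (a new reading comes with each control period).
- camera(name): name is "side" or "top"; returns the picture (384x512x3 uint8, red, green, blue); there is no depth.
- get_calibration(name): a dict with "fx", "fy", "cx", "cy" (pixels), "k1" (the pictures are not rectified: a ray, as slopes to the right and down, at radius r is drawn at 1 + k1 r^2 times it, then the intrinsics apply), "R" (3x3) and "t" (3): a world point X has camera coordinates R X + t. Camera axes: x right, y down, z forward; pixel columns grow to the right and rows downward; lengths in m; the calibration is good to about 2 mm. A picture is of the moment at which its call begins. get_calibration takes no time and is no camera call.
- close_job(): hands the job in; it is judged then, once.
The state is a dict: "time": time; "joint_positions": joint angles; "joint_vel": joint speeds; "joint_torque": joint torques, N m; "ee_pos": TCP position; "eef_rot": TCP orientation; "ft_force": force on the tool from outside, world axes, zero at the start; "torque": the same for the moment, N m; "width": finger opening in m; "grip_force": force on a finger pad.
Only numpy, scipy, OpenCV 4.12 (cv2) and the standard library are available. Lean on these libraries where they do the work, as an engineer would, in place of code of your own. Each camera call takes 0.05 s, during which the arm holds its last target. There are 200 camera calls.

## Working session

There is one attempt and no reset: what is moved stays moved. The work goes in short steps, Python scripts to look and compute and a tool call to move; the robot and the scene stay as the last step left them, time stands still between calls to the robot, and variables do not carry over. Pictures are saved under pics/ and viewed, at most 10 in all, crops included, and the job is handed in when it is done.

Besides the shell and the picture viewer there is one more tool, called after "Call:" in YAML: its name, and indented under it one key for each argument. carry_out: Moves the arm, as the interface text tells. Its arguments: {"type":"object","properties":{"deltas":{"type":"array","items":{"type":"object","properties":{"hand":{"type":"number"},"dp":{"type":"array","items":{"type":"number","minimum":-1,"maximum":1}},"spin":{"type":"number","minimum":-1,"maximum":1}}}},"force":{"type":"number"}},"required":["deltas"]}

```bash
mkdir -p pics; ls
python3 - <<'E'
from bench import *
import cv2
s=read_state();print(s)
for n in("top","side"):
    im=camera(n);cv2.imwrite(f"pics/{n}0.png",im[...,::-1]);print(n,get_calibration(n))
E
```

```text
pics
{'time': 0.0, 'joint_positions': array([ 1.12340628,  0.33289611, -0.06469152,  1.46093023,  0.0216117 ,
        1.34991748, -0.08853335]), 'joint_vel': array([ 1.70712005e-03,  1.90416885e-03,  5.82819036e-04,  8.56461802e-05,
       -7.32250977e-05,  2.07792917e-03, -9.02174085e-04]), 'joint_torque': array([-7.29572967e-04, -6.23258972e+01,  2.40881578e-02, -3.89897847e+01,
       -6.13720785e-02,  3.98255582e-02,  1.30072376e-04]), 'ee_pos': array([ 0.25740621, -0.56910446,  0.22174409]), 'eef_rot': array([ 9.77530487e-01,  2.10792831e-01, -1.93038676e-04, -7.01580249e-04]), 'ft_force': array([0.184322  , 0.53394445, 0.50896381]), 'torque': array([-0.02726161,  0.03732249,  0.01244641]), 'grip_force': 0.0, 'width': 0.08746356963530372}
top {'fx': 496.878654513179, 'fy': 496.878654513179, 'cx': 261.7336147112942, 'cy': 189.99424935934638, 'k1': 0.061937825287561414, 'R': array([[-0.01121103, -0.99991163, -0.00714411],
       [-0.99672138,  0.01174722, -0.08005309],
       [ 0.08012994,  0.00622321, -0.996765  ]]), 't': array([0.12631548, 0.63421911, 1.26212782])}
side {'fx': 432.24221022257535, 'fy': 432.24221022257535, 'cx': 250.43316089077007, 'cy': 194.70660582171325, 'k1': -0.09774689645883501, 'R': array([[ 0.98058109, -0.19605421,  0.00484418],
       [-0.13814132, -0.70803641, -0.69253261],
       [ 0.13920379,  0.6784152 , -0.72137031]]), 't': array([-0.56767784,  0.22891493,  1.08056632])}
```

View pics/top0.png

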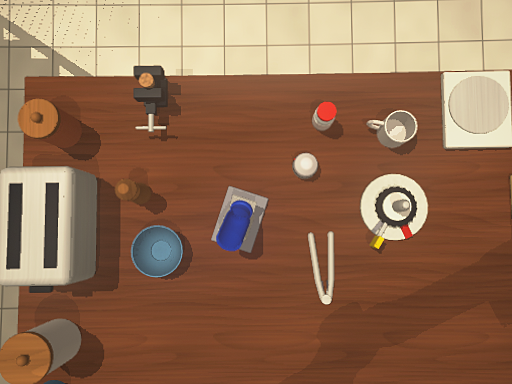

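View pics/side0.png

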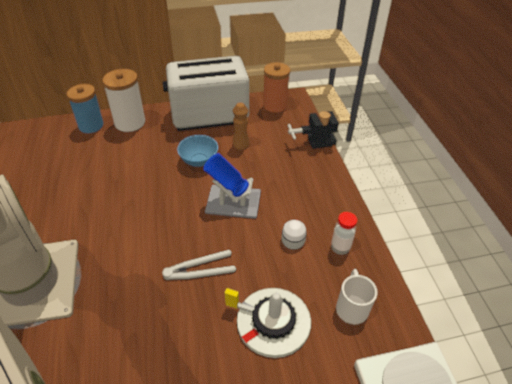

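```bash
cat > h.py <<'E'
from bench import *
import numpy as np, cv2
def rays(n,px):
    c=get_calibration(n);K=np.array([[c['fx'],0,c['cx']],[0,c['fy'],c['cy']],[0,0,1]])
    u=cv2.undistortPoints(np.array(px,float).reshape(-1,1,2),K,np.array([c['k1'],0,0,0.]))[:,0]
    R=np.array(c['R']);d=np.c_[u,np.ones(len(u))]@R
    return -R.T@np.array(c['t']),d/np.linalg.norm(d,axis=1,keepdims=True)
def plane(n,px,z):
    o,d=rays(n,px);return o+d*((z-o[2])/d[:,2])[:,None]
def tri(pt,ps):
    (a,u),(b,v)=rays("top",[pt]),rays("side",[ps]);u,v=u[0],v[0]
    s=np.linalg.lstsq(np.c_[u,-v],b-a,rcond=None)[0];p,q=a+s[0]*u,b+s[1]*v
    return (p+q)/2,np.linalg.norm(p-q)
def mask(im,lo,hi,roi):
    m=cv2.inRange(cv2.cvtColor(im,cv2.COLOR_RGB2HSV),lo,hi);r=np.zeros_like(m);x0,y0,x1,y1=roi
    r[y0:y1,x0:x1]=m[y0:y1,x0:x1]
    n,l,s,c=cv2.connectedComponentsWithStats(r)
    return (l==1+np.argmax(s[1:,4])) if n>1 else r>0
def cen(m): y,x=np.nonzero(m);return np.array([x.mean(),y.mean()])
def axisplane(n,m,ends=(.1,.9)):
    y,x=np.nonzero(m);P=np.c_[x,y].astype(float);c=P.mean(0)
    e=np.linalg.svd(P-c,full_matrices=False)[2][0]
    for _ in range(3):
        f=np.array([-e[1],e[0]]);s=(P-c)@e;t=(P-c)@f;lo,hi=np.quantile(s,ends);M=[]
        for k in np.arange(lo,hi,2):
            q=t[abs(s-k)<1.5]
            if len(q):M.append((k,(q.max()+q.min())/2))
        a,b=np.polyfit(*np.array(M).T,1);c=c+b*f;e=e+a*f;e/=np.linalg.norm(e)
    o,d=rays(n,[c-20*e,c+20*e]);nn=np.cross(d[0],d[1]);nn/=np.linalg.norm(nn);return nn,nn@o
def jaraxis(mt,ms,ends=(.1,.9)):
    (n1,d1),(n2,d2)=axisplane("top",mt,ends),axisplane("side",ms,ends)
    u=np.cross(n1,n2);u/=np.linalg.norm(u);u*=np.sign(u[2])
    p=np.linalg.solve([n1,n2,u],[d1,d2,0]);return p,u
def atz(p,u,z): return p+u*(z-p[2])/u[2]
E
cat > m.py <<'E'
from h import *
T,S=camera("top"),camera("side")
B=((112,150,60),(125,255,255))
mt,ms=mask(T,*B,(200,170,280,270)),mask(S,*B,(190,140,270,210))
for n,m in(("t",mt),("s",ms)):
    y,x=np.nonzero(m);print("jar",n,m.sum(),x.min(),x.max(),y.min(),y.max())
p,u=jaraxis(mt,ms);print("jar u",u.round(3),"tilt",np.degrees(np.arccos(u[2])),"yaw",np.degrees(np.arctan2(u[1],u[0])),"bottom",atz(p,u,.1558),"mouth",atz(p,u,.06))
Y=((22,150,100),(35,255,255));yt,ys=mask(T,*Y,(350,220,400,260)),mask(S,*Y,(215,280,245,315))
R=((0,180,80),(6,255,255));rt,rs=mask(T,*R,(350,180,430,250)),mask(S,*R,(230,320,280,360))
print("yellow",yt.sum(),ys.sum(),tri(cen(yt),cen(ys)),plane("top",[cen(yt)],.07))
r1,r2=plane("top",[cen(rt)],.016)[0],plane("side",[cen(rs)],.016)[0];print("red",rt.sum(),rs.sum(),r1,r2)
from scipy.optimize import least_squares
for n,im,roi in(("top",T,(350,165,440,250)),("side",S,(232,285,318,360))):
    m=cv2.inRange(cv2.cvtColor(im,cv2.COLOR_RGB2HSV),(0,0,120),(179,80,255));k=np.zeros_like(m);x0,y0,x1,y1=roi;k[y0:y1,x0:x1]=m[y0:y1,x0:x1]
    c=max(cv2.findContours(k,cv2.RETR_EXTERNAL,cv2.CHAIN_APPROX_NONE)[0],key=cv2.contourArea)[:,0]
    q=plane(n,c,.016)[:,:2]
    f=least_squares(lambda v:np.hypot(*(q-v[:2]).T)-v[2],[*q.mean(0),.086],loss='soft_l1',f_scale=.002);print("stand",n,f.x,len(q))
    cs=f.x[:2];r=(r1 if n=="top" else r2)[:2]-cs;print(" red angle",np.degrees(np.arctan2(r[1],r[0])))
yy=tri(cen(yt),cen(ys))[0][:2]-cs;print("handle r",np.hypot(*yy),"ang",np.degrees(np.arctan2(yy[1],yy[0])))
E
python3 m.py
```

```text
jar t 756 217 246 208 249
jar s 664 204 247 154 195
jar u [-0.634  0.285  0.719] tilt 44.01763360666252 yaw 155.75820466792584 bottom [0.5109418  0.19662457 0.1558    ] mouth [0.59534904 0.15861642 0.06      ]
yellow 114 215 (array([ 0.50019517, -0.16642544,  0.05758788]), np.float64(0.0007026485030072858)) [[ 0.50086004 -0.16371645  0.07      ]]
red 94 89 [ 0.52531653 -0.25127899  0.016     ] [ 0.52827821 -0.2469415   0.016     ]
stand top [ 0.59092308 -0.22039744  0.08226459] 317
 red angle -154.7932377345234
stand side [ 0.59056468 -0.23210551  0.07446101] 419
 red angle -166.60238575108232
handle r 0.11171624398466211 ang 143.99054566308936
```

```bash
cat >> m.py <<'E'
def crop(im,ms,roi):
    o=im.copy()
    for m in ms:
        c=cv2.findContours(m.astype(np.uint8),cv2.RETR_EXTERNAL,cv2.CHAIN_APPROX_NONE)[0];cv2.drawContours(o,c,-1,(0,255,0),1)
    x,y=roi;return np.vstack([cv2.resize(i[y:y+96,x:x+96],(290,290),interpolation=cv2.INTER_NEAREST) for i in(im,o)])
w=lambda im:cv2.inRange(cv2.cvtColor(im,cv2.COLOR_RGB2HSV),(0,0,120),(179,80,255))>0
Z=np.hstack([crop(T,[mt],(190,170)),crop(S,[ms],(180,130)),crop(T,[yt,rt],(345,165)),crop(S,[ys,rs],(222,275))])
cv2.imwrite("pics/z.png",cv2.resize(Z,(800,400),interpolation=cv2.INTER_AREA)[...,::-1])
E
python3 m.py>/dev/null
```

```text
(no output)
```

View pics/z.png

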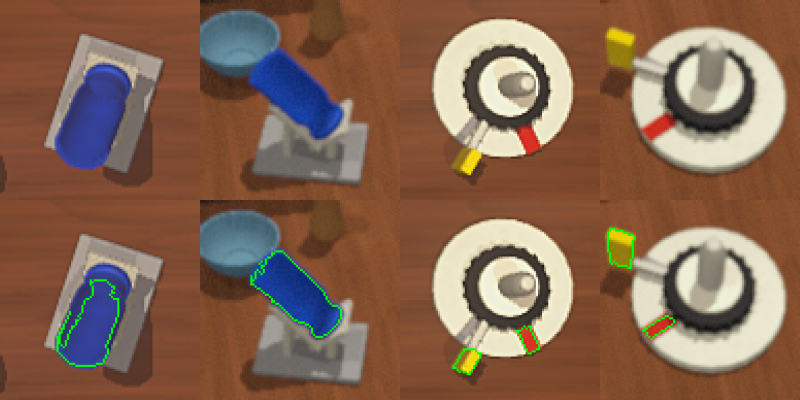

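```bash
cat > m2.py <<'E'
from h import *
from scipy.optimize import least_squares
T,S=camera("top"),camera("side")
B=((108,110,30),(128,255,255))
mt,ms=mask(T,*B,(200,170,280,270)),mask(S,*B,(190,140,270,210))
for e in((.1,.9),(.05,.6),(.4,.95)):
    p,u=jaraxis(mt,ms,e);print(mt.sum(),ms.sum(),"jar u",u.round(3),"tilt",np.degrees(np.arccos(u[2])),"yaw",np.degrees(np.arctan2(u[1],u[0])),"bottom",atz(p,u,.1558),"mouth",atz(p,u,.06))
y,x=np.nonzero(mt);print(x.min(),x.max(),y.min(),y.max())
cs=[]
for n,im,roi in(("top",T,(350,165,440,250)),("side",S,(232,285,318,360))):
    m=cv2.inRange(cv2.cvtColor(im,cv2.COLOR_RGB2HSV),(10,0,130),(40,75,255));k=np.zeros_like(m);x0,y0,x1,y1=roi;k[y0:y1,x0:x1]=m[y0:y1,x0:x1]
    c=max(cv2.findContours(cv2.morphologyEx(k,cv2.MORPH_OPEN,np.ones((5,5))),cv2.RETR_EXTERNAL,cv2.CHAIN_APPROX_NONE)[0],key=cv2.contourArea)
    h=np.zeros_like(m);cv2.fillConvexPoly(h,cv2.convexHull(c),1)
    c=cv2.findContours(h,cv2.RETR_EXTERNAL,cv2.CHAIN_APPROX_NONE)[0][0][:,0]
    q=plane(n,c,.016)[:,:2]
    if n=="side": q=q[q[:,1]>np.median(q[:,1])]
    f=least_squares(lambda v:np.hypot(*(q-v).T)-.086,q.mean(0),loss='soft_l1',f_scale=.002)
    print("stand",n,f.x,"rms",np.std(f.fun));cs.append(f.x)
c=cs[0]
Y=((22,150,100),(35,255,255));yt,ys=mask(T,*Y,(350,220,400,260)),mask(S,*Y,(215,280,245,315))
R=((0,180,80),(6,255,255));rt,rs=mask(T,*R,(350,180,430,250)),mask(S,*R,(230,320,280,360))
h=tri(cen(yt),cen(ys))[0][:2];r=[plane(n,[cen(m)],.016)[0][:2] for n,m in(("top",rt),("side",rs))]
for q in(h,*r,): v=q-c;print(q,np.hypot(*v),np.degrees(np.arctan2(v[1],v[0])))
E
python3 m2.py
```

```text
1161 967 jar u [-0.624  0.213  0.752] tilt 41.21011827676142 yaw 161.15489071367708 bottom [0.51165811 0.19544291 0.1558    ] mouth [0.59105731 0.16834344 0.06      ]
1161 967 jar u [-0.642  0.217  0.736] tilt 42.64853158222815 yaw 161.324874660929 bottom [0.51114422 0.19517785 0.1558    ] mouth [0.59474069 0.16692245 0.06      ]
1161 967 jar u [-0.606  0.212  0.767] tilt 39.94552377539633 yaw 160.7603786082977 bottom [0.51387066 0.19460245 0.1558    ] mouth [0.58962033 0.16816488 0.06      ]
216 251 201 250
stand top [ 0.58980546 -0.22111471] rms 0.0010203355223437406
stand side [ 0.58945828 -0.21849704] rms 0.001801143557781595
[ 0.50015289 -0.16639126] 0.10503446396629591 148.60032850518974
[ 0.52537197 -0.25117277] 0.07109965791498907 -154.99107207835735
[ 0.52819844 -0.24706637] 0.06684993028858567 -157.15697784948088
```

```bash
cat >> h.py <<'E'
from scipy.spatial.transform import Rotation as Ro
def go(*targets):
    """targets (x,y,z,yaw of tool y in deg); successive calls, each from the previous target"""
    s=read_state();p=np.array(s['ee_pos']);R=Ro.from_quat(s['eef_rot']).as_matrix()
    print("t",round(s['time'],2),"pos",p.round(4),"yaw",np.degrees(np.arctan2(R[1,1],R[0,1])).round(1),"w",round(s['width'],4),"F",np.round(s['ft_force'],1),"g",s['grip_force'],"q",np.round(s['joint_positions'],2))
    for x,y,z,a in targets:
        yaw=np.degrees(np.arctan2(R[1,1],R[0,1]));d=(a-yaw+180)%360-180
        v=R.T@(np.array([x,y,z])-p)/.25;print("dp",v.round(4),"spin",round(-d/180,4))
        p=np.array([x,y,z]);R=Ro.from_euler('z',d,degrees=True).as_matrix()@R
E
python3 -c "
from h import *
go((.40,-.35,.28,-30),(.46,-.1,.28,20),(.525,.19,.24,71),(.525,.19,.12,71))"
```

```text
t 0.4 pos [ 0.2576 -0.5694  0.2224] yaw -65.7 w 0.0872 F [-0.4  0.6  0.1] g 0.0 q [ 1.12  0.33 -0.06  1.46  0.02  1.35 -0.09]
dp [ 0.8807 -0.5648 -0.2301] spin -0.1981
dp [ 9.860e-01 -2.922e-01  1.000e-04] spin -0.2778
dp [1.0011 0.6411 0.1599] spin -0.2833
dp [-0.0e+00  1.0e-04  4.8e-01] spin -0.0
```

Call:
carry_out:
  deltas:
    - {"hand": 87, "dp": [0.3, -0.2, -0.23], "spin": -0.05}
    - {"hand": 87, "dp": [0.88, -0.565, -0.23], "spin": -0.198}
    - {"hand": 87, "dp": [0.88, -0.565, -0.23], "spin": -0.198}
    - {"hand": 87, "dp": [0.88, -0.565, -0.23], "spin": -0.198}
    - {"hand": 87, "dp": [0.88, -0.565, -0.23], "spin": -0.198}
    - {"hand": 87, "dp": [0.88, -0.565, -0.23], "spin": -0.198}
    - {"hand": 87, "dp": [0.88, -0.565, -0.23], "spin": -0.198}
    - {"hand": 87, "dp": [0.88, -0.565, -0.23], "spin": -0.198}

```text
time: 1.2
ee_pos: [0.3996, -0.3504, 0.2801]
eef_rot: [0.866, 0.5, -0.0, 0.0]
ft_force: [0.4, -0.7, 0.6]
width: 0.0872
grip_force: 0.0
```

Call:
carry_out:
  deltas:
    - {"hand": 87, "dp": [0.986, -0.292, 0], "spin": -0.278}
    - {"hand": 87, "dp": [0.986, -0.292, 0], "spin": -0.278}
    - {"hand": 87, "dp": [0.986, -0.292, 0], "spin": -0.278}
    - {"hand": 87, "dp": [0.986, -0.292, 0], "spin": -0.278}
    - {"hand": 87, "dp": [0.986, -0.292, 0], "spin": -0.278}
    - {"hand": 87, "dp": [0.986, -0.292, 0], "spin": -0.278}
    - {"hand": 87, "dp": [0.986, -0.292, 0], "spin": -0.278}
    - {"hand": 87, "dp": [0.986, -0.292, 0], "spin": -0.278}

```text
time: 2.0
ee_pos: [0.4596, -0.1023, 0.2798]
eef_rot: [0.576, 0.817, -0.0, -0.0]
ft_force: [0.7, -0.3, 0.1]
width: 0.0871
grip_force: 0.0
```

Call:
carry_out:
  deltas:
    - {"hand": 87, "dp": [1, 0.64, 0.16], "spin": -0.283}
    - {"hand": 87, "dp": [1, 0.64, 0.16], "spin": -0.283}
    - {"hand": 87, "dp": [1, 0.64, 0.16], "spin": -0.283}
    - {"hand": 87, "dp": [1, 0.64, 0.16], "spin": -0.283}
    - {"hand": 87, "dp": [1, 0.64, 0.16], "spin": -0.283}
    - {"hand": 87, "dp": [1, 0.64, 0.16], "spin": -0.283}
    - {"hand": 87, "dp": [1, 0.64, 0.16], "spin": -0.283}
    - {"hand": 87, "dp": [1, 0.64, 0.16], "spin": -0.283}

```text
time: 2.8
ee_pos: [0.5252, 0.1884, 0.239]
eef_rot: [0.167, 0.986, -0.0, -0.001]
ft_force: [-0.4, -0.7, 0.3]
width: 0.0872
grip_force: 0.0
```

```bash
python3 -c "
from h import *
cv2.imwrite('pics/a.png',np.hstack([camera('top')[120:320,130:380],camera('side')[80:280,100:350]])[...,::-1])
go((.525,.19,.12,71))"
```

```text
t 2.9 pos [0.5256 0.1868 0.2397] yaw 70.6 w 0.0867 F [ 0.5 -0.5  1. ] g 0.0 q [ 0.29  0.28 -0.85  1.58  0.21  1.38  0.65]
dp [0.0064 0.0118 0.4788] spin -0.0022
```

View pics/a.png

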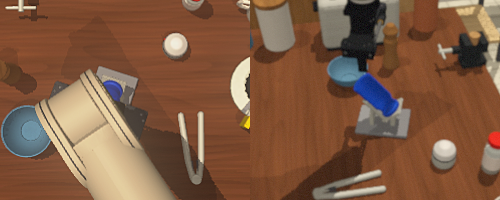

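Call:
carry_out:
  deltas:
    - {"hand": 87, "dp": [0.006, 0.012, 0.15], "spin": -0.002}
    - {"hand": 87, "dp": [0.006, 0.012, 0.25], "spin": -0.002}
    - {"hand": 87, "dp": [0.006, 0.012, 0.33], "spin": -0.002}
    - {"hand": 87, "dp": [0.006, 0.012, 0.4], "spin": -0.002}
    - {"hand": 87, "dp": [0.006, 0.012, 0.45], "spin": -0.002}
    - {"hand": 87, "dp": [0.006, 0.012, 0.48], "spin": -0.002}
    - {"hand": 87, "dp": [0.006, 0.012, 0.48], "spin": -0.002}

```text
time: 3.6
ee_pos: [0.5243, 0.1918, 0.1196]
eef_rot: [0.163, 0.987, -0.0, -0.0]
ft_force: [0.5, 0.4, 1.0]
width: 0.087
grip_force: 0.0
```

Call:
carry_out:
  force: 10
  deltas:
    - {"hand": 60, "dp": [0, 0, 0], "spin": 0}
    - {"hand": 50, "dp": [0, 0, 0], "spin": 0}
    - {"hand": 50, "dp": [0, 0, 0], "spin": 0}
    - {"hand": 50, "dp": [0, 0, 0], "spin": 0}
    - {"hand": 50, "dp": [0, 0, 0], "spin": 0}
    - {"hand": 50, "dp": [0, 0, 0], "spin": 0}
    - {"hand": 50, "dp": [0, 0, 0], "spin": 0}

```text
time: 4.3
ee_pos: [0.5243, 0.1927, 0.1204]
eef_rot: [0.162, 0.987, -0.0, 0.0]
ft_force: [-1.7, -2.4, 5.2]
width: 0.0622
grip_force: 9.9
```

Call:
carry_out:
  force: 12
  deltas:
    - {"hand": 50, "dp": [0, 0, -0.02], "spin": 0}
    - {"hand": 50, "dp": [0, 0, -0.05], "spin": 0}
    - {"hand": 50, "dp": [0, 0, -0.1], "spin": 0}
    - {"hand": 50, "dp": [0, 0, -0.15], "spin": 0}
    - {"hand": 50, "dp": [0, 0, -0.2], "spin": 0}
    - {"hand": 50, "dp": [0, 0, -0.25], "spin": 0}
    - {"hand": 50, "dp": [0, 0, -0.3], "spin": 0}
    - {"hand": 50, "dp": [0, 0, -0.3], "spin": 0}
    - {"hand": 50, "dp": [0, 0, -0.3], "spin": 0}

```text
time: 5.2
ee_pos: [0.5243, 0.1928, 0.1951]
eef_rot: [0.162, 0.987, -0.0, 0.0]
ft_force: [0.2, -0.7, -1.5]
width: 0.0622
grip_force: 12.0
```

```bash
python3 -c "
from h import *
S=camera('side');cv2.imwrite('pics/b.png',cv2.resize(S[80:280,100:350],(500,400))[...,::-1])
go()"
```

```text
t 5.25 pos [0.5241 0.1926 0.1946] yaw 71.3 w 0.062 F [-0.5 -0.1 -1.8] g 12.01790647697635 q [ 0.27  0.31 -0.84  1.64  0.24  1.3   0.63]
```

View pics/b.png

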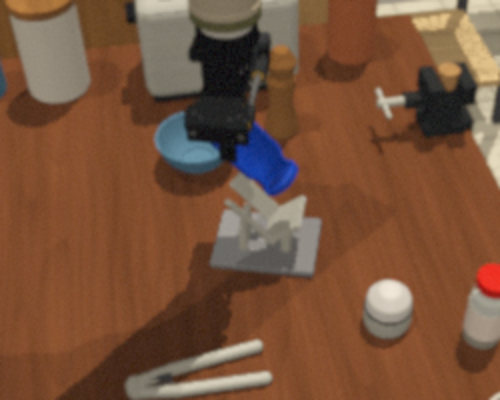

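Call:
carry_out:
  force: 7
  deltas:
    - {"hand": 50, "dp": [0, 0, 0], "spin": 0}
    - {"hand": 50, "dp": [0, 0, 0], "spin": 0}
    - {"hand": 50, "dp": [0, 0, 0], "spin": 0}

```text
time: 5.55
ee_pos: [0.5241, 0.1928, 0.1947]
eef_rot: [0.162, 0.987, -0.0, -0.0]
ft_force: [-0.2, 0.1, -3.0]
width: 0.0625
grip_force: 7.0
```

```bash
cat > tilt.py <<'E'
from h import *
S=camera('side');m=mask(S,(112,150,30),(128,255,255),(120,100,420,330))
y,x=np.nonzero(m);P=np.c_[x,y]-[x.mean(),y.mean()];e=np.linalg.svd(P,full_matrices=False)[2][0]
print("area",m.sum(),"cen",x.mean(),y.mean(),"img angle",np.degrees(np.arctan2(e[1],e[0]))%180,"box",x.min(),x.max(),y.min(),y.max());go()
E
python3 tilt.py
```

```text
area 490 cen 231.73469387755102 160.79183673469387 img angle 48.04917242584297 box 216 247 142 176
t 5.6 pos [0.5242 0.1928 0.1948] yaw 71.3 w 0.0624 F [ 0.1 -0.4 -1.4] g 7.018673333659535 q [ 0.27  0.31 -0.84  1.64  0.24  1.3   0.63]
```

Call:
carry_out:
  force: 5
  deltas:
    - {"hand": 50, "dp": [0, 0, 0], "spin": 0}
    - {"hand": 50, "dp": [0, 0, 0], "spin": 0}
    - {"hand": 50, "dp": [0, 0, 0], "spin": 0}

```text
time: 5.9
ee_pos: [0.5243, 0.1928, 0.195]
eef_rot: [0.162, 0.987, -0.0, 0.0]
ft_force: [0.6, 0.0, -2.3]
width: 0.062
grip_force: 5.0
```

```bash
python3 tilt.py
```

```text
area 492 cen 231.89837398373984 160.54268292682926 img angle 49.49728240356051 box 216 247 142 176
t 5.95 pos [0.5243 0.1929 0.195 ] yaw 71.3 w 0.0625 F [-1.1 -0.1 -1.6] g 5.01907377387397 q [ 0.27  0.31 -0.84  1.64  0.24  1.3   0.63]
```

Call:
carry_out:
  force: 3
  deltas:
    - {"hand": 50, "dp": [0, 0, 0], "spin": 0}
    - {"hand": 50, "dp": [0, 0, 0], "spin": 0}
    - {"hand": 50, "dp": [0, 0, 0], "spin": 0}

```text
time: 6.25
ee_pos: [0.5243, 0.1927, 0.1951]
eef_rot: [0.162, 0.987, -0.0, 0.0]
ft_force: [-0.5, 0.6, -1.6]
width: 0.0631
grip_force: 3.0
```

```bash
python3 tilt.py
```

```text
area 438 cen 221.41095890410958 165.37899543378995 img angle 80.89895053607239 box 206 232 145 180
t 6.3 pos [0.5243 0.1928 0.195 ] yaw 71.3 w 0.0626 F [-0.9 -0.8 -2.4] g 3.0133757039584452 q [ 0.27  0.31 -0.84  1.64  0.24  1.3   0.63]
```

Call:
carry_out:
  force: 3
  deltas:
    - {"hand": 50, "dp": [0, 0, 0], "spin": 0}
    - {"hand": 50, "dp": [0, 0, 0], "spin": 0}
    - {"hand": 50, "dp": [0, 0, 0], "spin": 0}
    - {"hand": 50, "dp": [0, 0, 0], "spin": 0}
    - {"hand": 50, "dp": [0, 0, 0], "spin": 0}

```text
time: 6.8
ee_pos: [0.5243, 0.1928, 0.195]
eef_rot: [0.162, 0.987, -0.0, 0.0]
ft_force: [-0.6, -0.4, -1.4]
width: 0.062
grip_force: 3.0
```

```bash
python3 tilt.py; python3 -c "
from h import *
c=get_calibration('side')
R=np.array(c['R']);t=np.array(c['t'])
for z in(.214,.11):
  X=R@np.array([.5243,.1928,z])+t;print(X[0]/X[2]*c['fx']+c['cx'],X[1]/X[2]*c['fy']+c['cy'])"
```

```text
area 454 cen 221.50440528634363 164.9691629955947 img angle 84.28709538205665 box 206 232 145 180
t 6.85 pos [0.5243 0.1929 0.1951] yaw 71.3 w 0.0625 F [ 0.6 -0.8 -1.3] g 3.013351941044675 q [ 0.27  0.31 -0.84  1.64  0.24  1.3   0.63]
215.8829771274109 145.65794825157124
217.8533365267801 174.54703052830797
```

```bash
python3 -c "
from h import *
go((.524,.193,.28,71),(.555,-.02,.28,65),(.5896,-.2205,.28,58))"
```

```text
t 6.85 pos [0.5243 0.1929 0.1951] yaw 71.3 w 0.0625 F [ 0.6 -0.8 -1.3] g 3.013351941044675 q [ 0.27  0.31 -0.84  1.64  0.24  1.3   0.63]
dp [ 1.200e-03  2.000e-04 -3.397e-01] spin 0.0018
dp [-3.946e-01 -7.652e-01  1.000e-04] spin 0.0333
dp [-4.644e-01 -6.684e-01  1.000e-04] spin 0.0389
```

Call:
carry_out:
  force: 15
  deltas:
    - {"hand": 50, "dp": [0, 0, 0], "spin": 0}
    - {"hand": 50, "dp": [0, 0, 0], "spin": 0}
    - {"hand": 50, "dp": [0, 0, -0.04], "spin": 0}
    - {"hand": 50, "dp": [0, 0, -0.1], "spin": 0}
    - {"hand": 50, "dp": [0, 0, -0.18], "spin": 0}
    - {"hand": 50, "dp": [0, 0, -0.26], "spin": 0}
    - {"hand": 50, "dp": [0, 0, -0.32], "spin": 0}
    - {"hand": 50, "dp": [0, 0, -0.34], "spin": 0}

```text
time: 7.65
ee_pos: [0.5249, 0.1934, 0.2825]
eef_rot: [0.162, 0.987, 0.001, 0.001]
ft_force: [-0.5, 0.6, -1.9]
width: 0.062
grip_force: 15.0
```

Call:
carry_out:
  deltas:
    - {"hand": 50, "dp": [-0.02, -0.04, 0], "spin": 0.004}
    - {"hand": 50, "dp": [-0.05, -0.1, 0], "spin": 0.008}
    - {"hand": 50, "dp": [-0.1, -0.19, 0], "spin": 0.012}
    - {"hand": 50, "dp": [-0.15, -0.29, 0], "spin": 0.016}
    - {"hand": 50, "dp": [-0.2, -0.39, 0], "spin": 0.02}
    - {"hand": 50, "dp": [-0.25, -0.49, 0], "spin": 0.024}
    - {"hand": 50, "dp": [-0.3, -0.59, 0], "spin": 0.028}
    - {"hand": 50, "dp": [-0.35, -0.68, 0], "spin": 0.032}
    - {"hand": 50, "dp": [-0.385, -0.745, 0], "spin": 0.033}
    - {"hand": 50, "dp": [-0.395, -0.765, 0], "spin": 0.033}

```text
time: 8.65
ee_pos: [0.5564, -0.0235, 0.2792]
eef_rot: [0.215, 0.977, -0.0, -0.001]
ft_force: [-0.5, 0.9, -1.9]
width: 0.062
grip_force: 15.0
```

Call:
carry_out:
  deltas:
    - {"hand": 50, "dp": [-0.03, -0.04, 0], "spin": 0.004}
    - {"hand": 50, "dp": [-0.08, -0.11, 0], "spin": 0.008}
    - {"hand": 50, "dp": [-0.14, -0.2, 0], "spin": 0.012}
    - {"hand": 50, "dp": [-0.21, -0.3, 0], "spin": 0.016}
    - {"hand": 50, "dp": [-0.28, -0.4, 0], "spin": 0.02}
    - {"hand": 50, "dp": [-0.35, -0.5, 0], "spin": 0.028}
    - {"hand": 50, "dp": [-0.41, -0.59, 0], "spin": 0.034}
    - {"hand": 50, "dp": [-0.45, -0.65, 0], "spin": 0.039}
    - {"hand": 50, "dp": [-0.464, -0.668, 0], "spin": 0.039}
    - {"hand": 50, "dp": [-0.464, -0.668, 0], "spin": 0.039}

```text
time: 9.65
ee_pos: [0.5925, -0.2202, 0.2798]
eef_rot: [0.273, 0.962, 0.0, -0.0]
ft_force: [-0.7, 1.7, -3.2]
width: 0.0619
grip_force: 15.0
```

```bash
python3 -c "
from h import *
S=camera('side');cv2.imwrite('pics/c.png',cv2.resize(S[184:384,150:400],(750,600))[...,::-1])
go((.5896,-.2205,.23,58),(.5896,-.2205,.13,58))"
```

```text
t 9.7 pos [ 0.5926 -0.2189  0.28  ] yaw 58.4 w 0.0617 F [-0.7  0.7 -2. ] g 15.013901300657366 q [ 0.72  0.38 -0.59  1.32  0.21  1.49  1.16]
dp [ 0.0069 -0.0118  0.2   ] spin 0.0025
dp [-2.e-04 -3.e-04  4.e-01] spin -0.0
```

View pics/c.png

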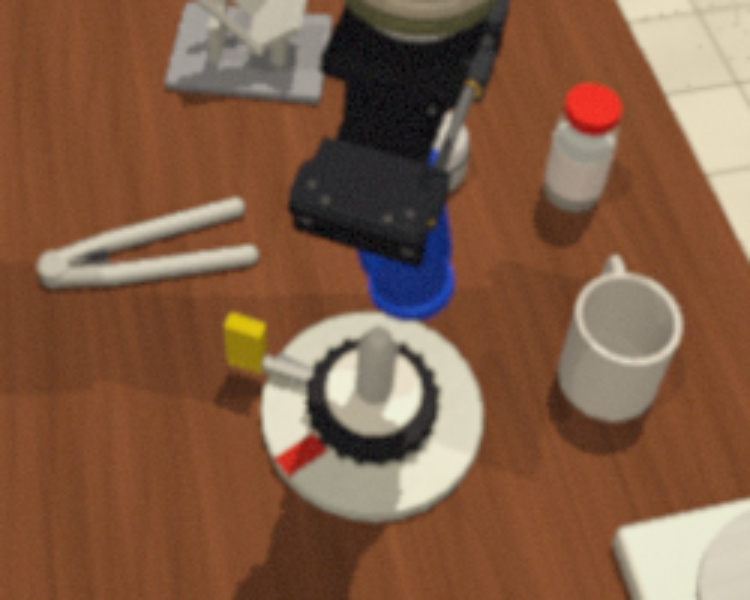

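```bash
python3 -c "
from h import *
print(plane('side',[(150+411/3,184+280/3)],.196),plane('side',[(150+411/3,184+280/3)],.186))
S=camera('side');m=mask(S,(108,110,30),(128,255,255),(260,240,320,300))
for y in range(255,291,3):
  x=np.nonzero(m[y])[0]
  if len(x):print(y,x.min(),x.max(),(x.min()+x.max())/2)
for z in (.196,.299):
  c=get_calibration('side');print(cv2.projectPoints(np.array([[.5925,-.2195,z]]),cv2.Rodrigues(np.array(c['R']))[0],np.array(c['t']),np.array([[c['fx'],0,c['cx']],[0,c['fy'],c['cy']],[0,0,1]]),np.array([c['k1'],0,0,0]))[0])
"
```

```text
[[ 0.60880279 -0.22367305  0.196     ]] [[ 0.61109806 -0.21751524  0.186     ]]
255 296 298 297.0
258 295 298 296.5
261 292 299 295.5
264 291 299 295.0
267 270 299 284.5
270 270 299 284.5
273 272 300 286.0
276 273 300 286.5
279 273 300 286.5
282 274 299 286.5
285 275 297 286.0
288 281 293 287.0
[[[278.69872087 276.96003914]]]
[[[281.66320234 246.2604724 ]]]
```

```bash
python3 -c "
from h import *
go((.573,-.217,.225,58.4))"
```

```text
t 9.75 pos [ 0.5927 -0.2184  0.2802] yaw 58.5 w 0.0622 F [-0.1 -0.4 -2.2] g 15.01389724296942 q [ 0.72  0.38 -0.59  1.32  0.21  1.49  1.16]
dp [ 0.07   -0.0367  0.2208] spin 0.0005
```

Call:
carry_out:
  deltas:
    - {"hand": 50, "dp": [0.02, -0.01, 0], "spin": 0}
    - {"hand": 50, "dp": [0.05, -0.03, 0.02], "spin": 0}
    - {"hand": 50, "dp": [0.07, -0.037, 0.06], "spin": 0}
    - {"hand": 50, "dp": [0.07, -0.037, 0.12], "spin": 0}
    - {"hand": 50, "dp": [0.07, -0.037, 0.18], "spin": 0}
    - {"hand": 50, "dp": [0.07, -0.037, 0.21], "spin": 0}
    - {"hand": 50, "dp": [0.07, -0.037, 0.22], "spin": 0}
    - {"hand": 50, "dp": [0.07, -0.037, 0.22], "spin": 0}

```text
time: 10.55
ee_pos: [0.5728, -0.2186, 0.2247]
eef_rot: [0.273, 0.962, 0.0, -0.0]
ft_force: [0.9, 0.2, -1.7]
width: 0.0622
grip_force: 15.0
```

```bash
cat > lip.py <<'E'
from h import *
S=camera('side');s=read_state();z=s['ee_pos'][2]+.019-.103
m=mask(S,(108,110,30),(128,255,255),(240,240,330,360))
y=np.nonzero(m)[0].max();q=[]
for k in range(y-30,y):
    x=np.nonzero(m[k])[0]
    if len(x):q.append((k,x.min(),x.max()))
q=np.array(q);print(q[::3].tolist(),"bottom",y)
w=q[-18:];cx=(w[:,1].min()+w[:,2].max())/2
# lowest image point of the lip = rim point nearest the camera in the image, 29 mm from centre
o,_=rays('side',[(cx,y)]);P=plane('side',[(cx,y)],z)[0];d=P[:2]-o[:2];d/=np.linalg.norm(d)
print("mouth",P[:2]+.029*d,"z",z,"rel stand",(P[:2]+.029*d-[.5896,-.2205]).round(4));go()
cv2.imwrite('pics/lip_%d.png'%(s['time']*100),cv2.resize(S[214:364,190:390],(800,600))[...,::-1])
E
python3 lip.py
```

```text
[[275, 282, 286], [278, 282, 287], [281, 278, 287], [284, 277, 287], [287, 260, 288], [290, 262, 288], [293, 263, 288], [296, 264, 287], [299, 264, 286], [302, 267, 284]] bottom 305
mouth [ 0.58798858 -0.22293087] z 0.14125739058270276 rel stand [-0.0016 -0.0024]
t 10.6 pos [ 0.573  -0.2187  0.2253] yaw 58.4 w 0.0622 F [ 0.3 -0.  -2.2] g 15.01366349162815 q [ 0.75  0.36 -0.59  1.47  0.2   1.37  1.17]
```

Call:
carry_out:
  deltas:
    - {"hand": 50, "dp": [-0.005, 0.012, 0.02], "spin": 0}
    - {"hand": 50, "dp": [-0.005, 0.012, 0.05], "spin": 0}
    - {"hand": 50, "dp": [-0.005, 0.012, 0.08], "spin": 0}
    - {"hand": 50, "dp": [-0.005, 0.012, 0.11], "spin": 0}
    - {"hand": 50, "dp": [-0.005, 0.012, 0.14], "spin": 0}
    - {"hand": 50, "dp": [-0.005, 0.012, 0.14], "spin": 0}

```text
time: 11.2
ee_pos: [0.5746, -0.2168, 0.1886]
eef_rot: [0.273, 0.962, 0.0, -0.001]
ft_force: [0.7, 0.0, -0.9]
width: 0.0622
grip_force: 15.0
```

```bash
python3 lip.py; ls pics
```

```text
[[283, 282, 285], [286, 282, 286], [289, 281, 287], [292, 277, 286], [295, 277, 286], [298, 262, 287], [301, 262, 288], [304, 263, 288], [307, 265, 285], [310, 267, 282]] bottom 313
mouth [ 0.59107106 -0.22256252] z 0.10537352224476511 rel stand [ 0.0015 -0.0021]
t 11.25 pos [ 0.575  -0.2169  0.1894] yaw 58.4 w 0.0617 F [ 0.6 -0.9 -2. ] g 15.013651501600833 q [ 0.74  0.39 -0.59  1.51  0.22  1.31  1.15]
a.png
b.png
c.png
lip_1060.png
lip_1125.png
side0.png
top0.png
z.png
```

Call:
carry_out:
  force: 5
  deltas:
    - {"hand": 50, "dp": [0, 0, 0], "spin": 0}
    - {"hand": 50, "dp": [-0.01, 0.004, 0.03], "spin": 0}
    - {"hand": 50, "dp": [-0.02, 0.008, 0.06], "spin": 0}
    - {"hand": 50, "dp": [-0.025, 0.008, 0.09], "spin": 0}
    - {"hand": 50, "dp": [-0.03, 0.01, 0.12], "spin": 0}
    - {"hand": 50, "dp": [-0.03, 0.01, 0.15], "spin": 0}
    - {"hand": 50, "dp": [-0.03, 0.01, 0.17], "spin": 0}
    - {"hand": 50, "dp": [-0.03, 0.01, 0.17], "spin": 0}

```text
time: 12.05
ee_pos: [0.5826, -0.2186, 0.1466]
eef_rot: [0.273, 0.962, 0.0, -0.001]
ft_force: [-0.4, 0.6, -1.7]
width: 0.0624
grip_force: 5.0
```

```bash
python3 lip.py
```

```text
[[292, 287, 287], [295, 286, 287], [298, 284, 288], [301, 284, 288], [304, 281, 289], [307, 280, 290], [310, 266, 291], [313, 267, 291], [316, 268, 289], [319, 270, 285]] bottom 322
mouth [ 0.60136711 -0.22404046] z 0.06321847266373652 rel stand [ 0.0118 -0.0035]
t 12.1 pos [ 0.5828 -0.2187  0.1472] yaw 58.4 w 0.0625 F [-0.4 -0.3 -2.2] g 5.015708080900367 q [ 0.73  0.44 -0.58  1.54  0.25  1.24  1.13]
```

Call:
carry_out:
  force: 3
  deltas:
    - {"hand": 50, "dp": [0, 0, 0], "spin": 0}
    - {"hand": 50, "dp": [-0.01, 0.002, 0.0], "spin": 0}
    - {"hand": 50, "dp": [-0.02, 0.005, 0.0], "spin": 0}
    - {"hand": 50, "dp": [-0.03, 0.006, 0.0], "spin": 0}
    - {"hand": 50, "dp": [-0.03, 0.006, 0.0], "spin": 0}

```text
time: 12.6
ee_pos: [0.5906, -0.2215, 0.1476]
eef_rot: [0.273, 0.962, 0.0, 0.0]
ft_force: [-0.0, 0.1, -2.1]
width: 0.0626
grip_force: 3.0
```

```bash
python3 lip.py
```

```text
[[296, 290, 290], [299, 289, 290], [302, 288, 290], [305, 285, 290], [308, 267, 291], [311, 267, 292], [314, 267, 291], [317, 269, 288], [320, 272, 284]] bottom 321
mouth [ 0.60301947 -0.22208234] z 0.06355904373529132 rel stand [ 0.0134 -0.0016]
t 12.65 pos [ 0.5904 -0.2215  0.1476] yaw 58.4 w 0.0626 F [ 0.1  0.6 -2.3] g 3.0149856145726517 q [ 0.72  0.45 -0.57  1.52  0.25  1.25  1.13]
```

Call:
carry_out:
  force: 3
  deltas:
    - {"hand": 50, "dp": [-0.005, -0.002, 0.015], "spin": 0}
    - {"hand": 50, "dp": [-0.01, -0.004, 0.03], "spin": 0}
    - {"hand": 50, "dp": [-0.01, -0.004, 0.042], "spin": 0}
    - {"hand": 50, "dp": [-0.01, -0.004, 0.05], "spin": 0}
    - {"hand": 50, "dp": [-0.01, -0.004, 0.058], "spin": 0}
    - {"hand": 50, "dp": [-0.01, -0.004, 0.058], "spin": 0}

```text
time: 13.25
ee_pos: [0.5924, -0.2238, 0.1337]
eef_rot: [0.273, 0.962, -0.0, 0.001]
ft_force: [0.8, 0.3, 3.9]
width: 0.0626
grip_force: 3.0
```

```bash
python3 lip.py
```

```text
[[301, 290, 290], [304, 290, 290], [307, 286, 291], [310, 286, 291], [313, 266, 291], [316, 267, 291], [319, 268, 289], [322, 270, 288]] bottom 324
mouth [ 0.60260312 -0.22218538] z 0.04969089405506273 rel stand [ 0.013  -0.0017]
t 13.3 pos [ 0.5923 -0.2237  0.1337] yaw 58.4 w 0.0623 F [-0.  -0.9  3.6] g 2.971869119501207 q [ 0.72  0.47 -0.57  1.53  0.26  1.22  1.13]
```

```bash
ls -t pics | head -2; cp "pics/$(ls -t pics|head -1)" pics/v.png
```

```text
lip_1330.png
lip_1265.png
```

View pics/v.png

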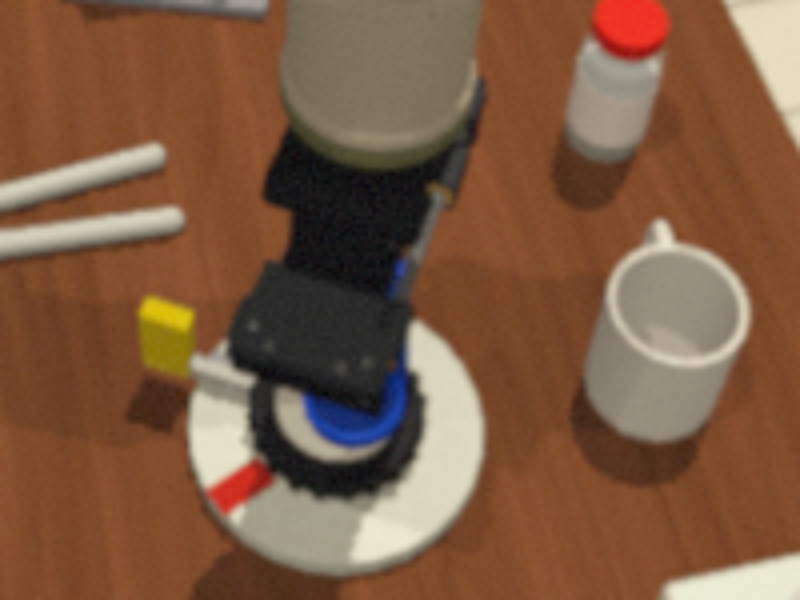

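Call:
carry_out:
  force: 3
  deltas:
    - {"hand": 50, "dp": [0, 0.006, -0.015], "spin": 0}
    - {"hand": 50, "dp": [-0.012, 0.01, -0.015], "spin": 0}
    - {"hand": 50, "dp": [-0.024, 0.01, -0.015], "spin": 0}
    - {"hand": 50, "dp": [-0.036, 0.01, -0.015], "spin": 0}
    - {"hand": 50, "dp": [-0.036, 0.01, -0.015], "spin": 0}

```text
time: 13.8
ee_pos: [0.6009, -0.2264, 0.1364]
eef_rot: [0.273, 0.962, 0.0, -0.0]
ft_force: [-1.1, 0.4, -2.1]
width: 0.0628
grip_force: 3.0
```

```bash
python3 lip.py
```

```text
[[307, 292, 292], [310, 267, 292], [313, 267, 291], [316, 268, 291], [319, 269, 290], [322, 273, 285]] bottom 323
mouth [ 0.60500736 -0.22164145] z 0.05246879402058592 rel stand [ 0.0154 -0.0011]
t 13.85 pos [ 0.6008 -0.2262  0.1365] yaw 58.3 w 0.0625 F [-0.4  0.2 -1.9] g 3.0155652642133646 q [ 0.71  0.49 -0.57  1.49  0.27  1.24  1.13]
```

```bash
python3 -c "
from h import *
go((.5905,-.2235,.1365,58.3),(.5905,-.2235,.130,58.3))
c=get_calibration('side');print(cv2.projectPoints(np.array([[.5896,-.2205,.046],[.5896,-.2205,.126]]),cv2.Rodrigues(np.array(c['R']))[0],np.array(c['t']),np.array([[c['fx'],0,c['cx']],[0,c['fy'],c['cy']],[0,0,1]]),np.array([c['k1'],0,0,0]))[0])
S=cv2.imread('pics/side0.png');g=cv2.inRange(cv2.cvtColor(S,cv2.COLOR_BGR2HSV),(0,0,0),(179,255,60));g[:290]=0;g[350:]=0;g[:,:240]=0;g[:,310:]=0
c=max(cv2.findContours(g,0,1)[0],key=cv2.contourArea);print('collar ell',cv2.fitEllipse(cv2.convexHull(c)))
e=cv2.fitEllipse(cv2.convexHull(c))[0];print(plane('side',[e],.036))"
```

```text
t 13.85 pos [ 0.6008 -0.2262  0.1365] yaw 58.3 w 0.0625 F [-0.4  0.2 -1.9] g 3.0155652642133646 q [ 0.71  0.49 -0.57  1.49  0.27  1.24  1.13]
dp [ 0.0406 -0.0123 -0.0001] spin 0.0003
dp [-0.     0.     0.026] spin -0.0
[[[274.03511962 313.63750355]]

 [[275.7457145  295.5268184 ]]]
collar ell ((273.5834655761719, 317.2627868652344), (40.908287048339844, 42.70548629760742), 106.71033477783203)
[[ 0.58814243 -0.2241487   0.036     ]]
```

Call:
carry_out:
  force: 3
  deltas:
    - {"hand": 50, "dp": [0.01, -0.003, 0], "spin": 0}
    - {"hand": 50, "dp": [0.02, -0.006, 0], "spin": 0}
    - {"hand": 50, "dp": [0.03, -0.009, 0], "spin": 0}
    - {"hand": 50, "dp": [0.04, -0.012, 0], "spin": 0}
    - {"hand": 50, "dp": [0.04, -0.012, 0], "spin": 0}

```text
time: 14.35
ee_pos: [0.5903, -0.2234, 0.137]
eef_rot: [0.273, 0.962, -0.0, 0.0]
ft_force: [-0.4, 0.3, -2.5]
width: 0.0624
grip_force: 3.0
```

```bash
python3 lip.py; cp "pics/$(ls -t pics|head -1)" pics/v2.png
```

```text
[[304, 289, 289], [307, 285, 288], [310, 263, 286], [313, 262, 286], [316, 263, 285], [319, 265, 284], [322, 269, 280]] bottom 323
mouth [ 0.59563175 -0.21992898] z 0.05295943863726553 rel stand [0.006  0.0006]
t 14.4 pos [ 0.5905 -0.2235  0.137 ] yaw 58.4 w 0.0625 F [ 0.7 -0.8 -2.2] g 3.014905163363437 q [ 0.72  0.46 -0.57  1.53  0.26  1.23  1.13]
```

View pics/v2.png

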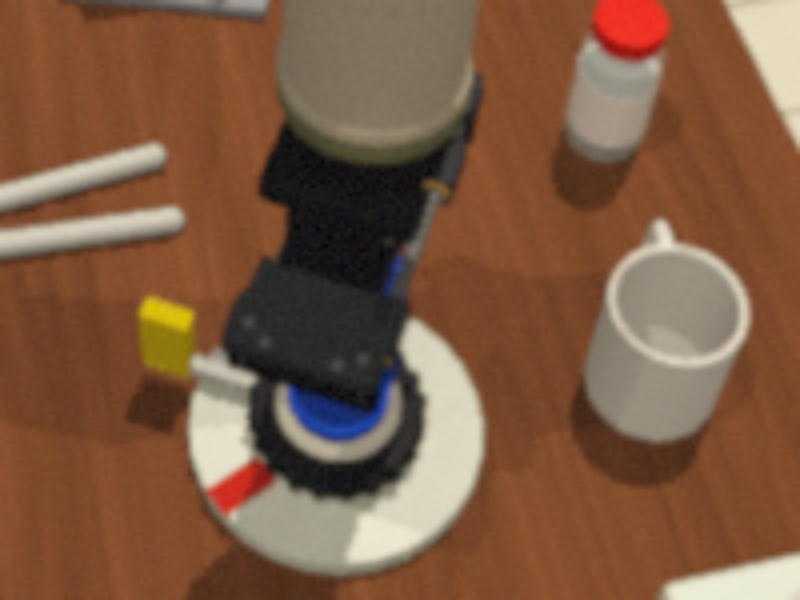

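Call:
carry_out:
  force: 3
  deltas:
    - {"hand": 50, "dp": [0.005, 0, 0.006], "spin": 0}
    - {"hand": 50, "dp": [0.008, 0, 0.012], "spin": 0}
    - {"hand": 50, "dp": [0.008, 0, 0.018], "spin": 0}
    - {"hand": 50, "dp": [0.008, 0, 0.024], "spin": 0}
    - {"hand": 50, "dp": [0.008, 0, 0.03], "spin": 0}

```text
time: 14.9
ee_pos: [0.5893, -0.2227, 0.1299]
eef_rot: [0.273, 0.962, -0.0, 0.001]
ft_force: [-1.5, -1.3, 4.2]
width: 0.0621
grip_force: 3.0
```

Call:
carry_out:
  force: 3
  deltas:
    - {"hand": 50, "dp": [0, 0, 0.008], "spin": 0}
    - {"hand": 50, "dp": [0, 0, 0.012], "spin": 0}

```text
time: 15.1
ee_pos: [0.5893, -0.2227, 0.1266]
eef_rot: [0.273, 0.962, -0.0, 0.001]
ft_force: [-1.9, -1.4, 4.9]
width: 0.0624
grip_force: 3.0
```

```bash
python3 lip.py
```

```text
[[309, 284, 285], [312, 262, 285], [315, 262, 284], [318, 263, 283], [321, 266, 281]] bottom 324
mouth [ 0.5921478  -0.21617561] z 0.04237602667684277 rel stand [0.0025 0.0043]
t 15.15 pos [ 0.5892 -0.2227  0.1264] yaw 58.3 w 0.0624 F [ 0.1 -1.6  4.4] g 2.977129652244912 q [ 0.72  0.47 -0.57  1.54  0.26  1.21  1.13]
```

Call:
carry_out:
  deltas:
    - {"hand": 64, "dp": [0, 0, 0], "spin": 0}
    - {"hand": 66, "dp": [0, 0, 0], "spin": 0}
    - {"hand": 70, "dp": [0, 0, 0], "spin": 0}
    - {"hand": 87, "dp": [0, 0, 0], "spin": 0}
    - {"hand": 87, "dp": [0, 0, 0], "spin": 0}
    - {"hand": 87, "dp": [0, 0, 0], "spin": 0}
    - {"hand": 87, "dp": [0, 0, 0], "spin": 0}

```text
time: 15.85
ee_pos: [0.589, -0.2224, 0.1263]
eef_rot: [0.273, 0.962, -0.0, 0.0]
ft_force: [-0.5, 0.4, 0.4]
width: 0.0857
grip_force: 0.0
```

```bash
python3 lip.py;python3 -c "
from h import *
go((.5893,-.2227,.235,58.4),(.5,-.167,.235,58.4),(.5,-.167,.045,58.4))"
```

```text
[[311, 284, 284], [314, 262, 285], [317, 263, 284], [320, 265, 282], [323, 269, 278]] bottom 324
mouth [ 0.59215626 -0.21615007] z 0.04232370888185792 rel stand [0.0026 0.0043]
t 15.9 pos [ 0.589  -0.2224  0.1263] yaw 58.4 w 0.0862 F [ 0.1  0.9 -0. ] g 0.0 q [ 0.72  0.47 -0.57  1.54  0.26  1.21  1.13]
t 15.9 pos [ 0.589  -0.2224  0.1263] yaw 58.4 w 0.0862 F [ 0.1  0.9 -0. ] g 0.0 q [ 0.72  0.47 -0.57  1.54  0.26  1.21  1.13]
dp [-1.700e-03 -4.000e-04 -4.347e-01] spin -0.0002
dp [ 0.421   0.0026 -0.    ] spin -0.0
dp [1.0e-04 0.0e+00 7.6e-01] spin -0.0
```

Call:
carry_out:
  deltas:
    - {"hand": 87, "dp": [0, 0, -0.04], "spin": 0}
    - {"hand": 87, "dp": [0, 0, -0.12], "spin": 0}
    - {"hand": 87, "dp": [0, 0, -0.25], "spin": 0}
    - {"hand": 87, "dp": [0, 0, -0.4], "spin": 0}
    - {"hand": 87, "dp": [0.1, 0, -0.435], "spin": 0}
    - {"hand": 87, "dp": [0.25, 0, -0.435], "spin": 0}
    - {"hand": 87, "dp": [0.42, 0.002, -0.435], "spin": 0}
    - {"hand": 87, "dp": [0.42, 0.002, -0.435], "spin": 0}
    - {"hand": 87, "dp": [0.42, 0.002, -0.435], "spin": 0}

```text
time: 16.8
ee_pos: [0.4997, -0.1669, 0.2363]
eef_rot: [0.273, 0.962, -0.001, 0.001]
ft_force: [-0.5, -0.3, 0.5]
width: 0.0871
grip_force: 0.0
```

```bash
python3 -c "
from h import *
S=camera('side');cv2.imwrite('pics/d.png',cv2.resize(S[214:364,190:390],(800,600))[...,::-1])
Y=((22,150,60),(35,255,255));m=mask(S,*Y,(200,270,260,340));print(m.sum(),cen(m),plane('side',[cen(m)],.0576))
go((.5,-.167,.045,58.4))"
```

```text
216 [231.10648148 297.27314815] [[ 0.49973407 -0.1662034   0.0576    ]]
t 16.85 pos [ 0.5003 -0.1673  0.2361] yaw 58.3 w 0.0872 F [-0.4 -0.5 -0. ] g 0.0 q [ 0.81  0.16 -0.63  1.67  0.1   1.34  1.18]
dp [0.0031 0.0008 0.7643] spin -0.0003
```

View pics/d.png

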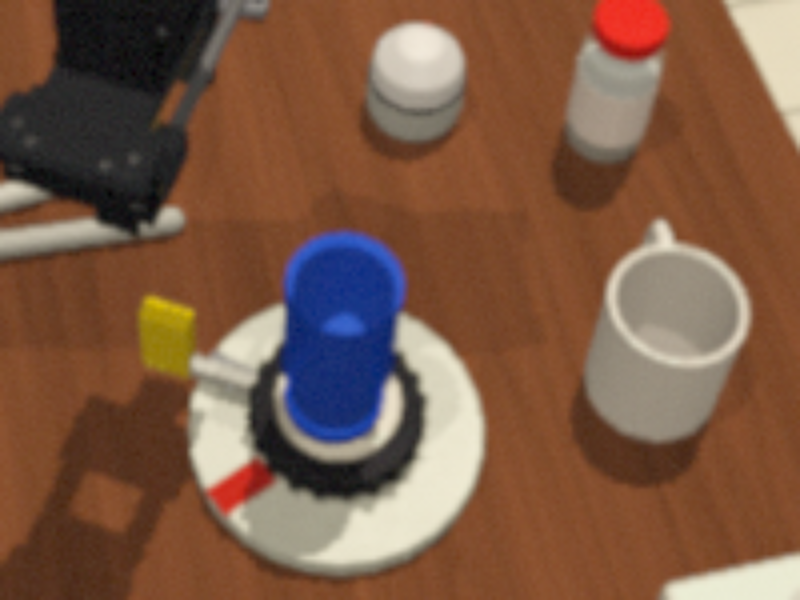

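Call:
carry_out:
  deltas:
    - {"hand": 87, "dp": [0, 0, 0.15], "spin": 0}
    - {"hand": 87, "dp": [0.002, 0, 0.35], "spin": 0}
    - {"hand": 87, "dp": [0.002, 0, 0.5], "spin": 0}
    - {"hand": 87, "dp": [0.002, 0, 0.62], "spin": 0}
    - {"hand": 87, "dp": [0.002, 0, 0.7], "spin": 0}
    - {"hand": 87, "dp": [0.002, 0, 0.75], "spin": 0}
    - {"hand": 87, "dp": [0.002, 0, 0.77], "spin": 0}
    - {"hand": 87, "dp": [0.002, 0, 0.77], "spin": 0}

```text
time: 17.65
ee_pos: [0.4999, -0.1667, 0.0426]
eef_rot: [0.273, 0.962, 0.0, -0.0]
ft_force: [-0.1, -0.1, 0.3]
width: 0.0867
grip_force: 0.0
```

Call:
carry_out:
  force: 12
  deltas:
    - {"hand": 40, "dp": [0.002, 0, 0], "spin": 0}
    - {"hand": 20, "dp": [0.002, 0, 0], "spin": 0}
    - {"hand": 5, "dp": [0.002, 0, 0], "spin": 0}
    - {"hand": 5, "dp": [0.002, 0, 0], "spin": 0}
    - {"hand": 5, "dp": [0.002, 0, 0], "spin": 0}
    - {"hand": 5, "dp": [0.002, 0, 0], "spin": 0}
    - {"hand": 5, "dp": [0.002, 0, 0], "spin": 0}
    - {"hand": 5, "dp": [0.002, 0, 0], "spin": 0}
    - {"hand": 5, "dp": [0.002, 0, 0], "spin": 0}
    - {"hand": 5, "dp": [0.002, 0, 0], "spin": 0}

```text
time: 18.65
ee_pos: [0.499, -0.1663, 0.0425]
eef_rot: [0.273, 0.962, 0.0, 0.0]
ft_force: [0.2, 1.3, 0.7]
width: 0.0151
grip_force: 0.9
```

```bash
python3 -c "
from h import *
go()
s=read_state();p=s['ee_pos'][:2];c=np.array([.5895,-.2208]);v=p-c;r=np.hypot(*v);a=np.degrees(np.arctan2(v[1],v[0]));print(r,a)
T=[]
for k in range(1,8):
  b=np.radians(a+8*k);T.append((*(c+r*np.array([np.cos(b),np.sin(b)])),s['ee_pos'][2]))
R=Ro.from_quat(s['eef_rot']).as_matrix()
for k,t in enumerate(T):print(8*(k+1),(R.T@(np.array(t)-s['ee_pos'])/.25).round(3),-8*(k+1)/180)"
```

```text
t 18.65 pos [ 0.499  -0.1663  0.0425] yaw 58.4 w 0.0151 F [0.2 1.3 0.7] g 0.9360756391834002 q [ 0.75  0.36 -0.6   1.89  0.24  0.97  1.07]
0.10564084858734757 148.93493758612757
8 [-0.005 -0.059 -0.   ] -0.044444444444444446
16 [-0.018 -0.116 -0.   ] -0.08888888888888889
24 [-0.038 -0.171 -0.   ] -0.13333333333333333
32 [-0.066 -0.223 -0.   ] -0.17777777777777778
40 [-0.102 -0.271 -0.   ] -0.2222222222222222
48 [-0.143 -0.313 -0.   ] -0.26666666666666666
56 [-0.19  -0.348 -0.   ] -0.3111111111111111
```

Call:
carry_out:
  force: 25
  deltas:
    - {"hand": 5, "dp": [0, 0, 0], "spin": 0}
    - {"hand": 5, "dp": [0, 0, 0], "spin": 0}
    - {"hand": 5, "dp": [-0.001, -0.03, 0], "spin": -0.022}
    - {"hand": 5, "dp": [-0.005, -0.059, 0], "spin": -0.044}
    - {"hand": 5, "dp": [-0.01, -0.088, 0], "spin": -0.067}
    - {"hand": 5, "dp": [-0.018, -0.116, 0], "spin": -0.089}
    - {"hand": 5, "dp": [-0.018, -0.116, 0], "spin": -0.089}

```text
time: 19.35
ee_pos: [0.4873, -0.1939, 0.0425]
eef_rot: [0.136, 0.991, 0.0, -0.0]
ft_force: [-1.2, 2.3, 1.9]
width: 0.0137
grip_force: 25.1
```

```bash
cat > ang.py <<'E'
from h import *
go()
c=np.array([.5895,-.2208])
T,S=camera('top'),camera('side');Y=((22,150,60),(35,255,255));R=((0,180,60),(6,255,255))
for n,im,roi in(('side',S,(200,270,270,384)),('top',T,(350,200,430,270))):
    m=mask(im,*Y,roi);q=mask(im,*R,(230,310,290,370) if n=='side' else (390,215,425,250));v=plane(n,[cen(m)],.0576)[0,:2]-c if m.any() else np.ones(2);w=plane(n,[cen(q)],.016)[0,:2]-c if q.any() else np.ones(2)
    print(n,m.sum(),q.sum(),"handle",np.degrees(np.arctan2(v[1],v[0]))%360,np.hypot(*v),"red",np.degrees(np.arctan2(w[1],w[0]))%360,np.hypot(*w))
v=read_state()['ee_pos'][:2]-c;print("tcp",np.degrees(np.arctan2(v[1],v[0]))%360,np.hypot(*v))
m=mask(S,(108,110,30),(128,255,255),(240,240,330,360));y,x=np.nonzero(m);print("jar box",x.min(),x.max(),y.min(),y.max())
E
python3 ang.py
```

```text
t 19.35 pos [ 0.4873 -0.1939  0.0425] yaw 74.4 w 0.0137 F [-1.2  2.3  1.9] g 25.0679169036448 q [ 0.84  0.37 -0.63  1.89  0.26  0.97  1.39]
side 0 89 handle 45.0 1.4142135623730951 red 203.0580750821072 0.06716960317508891
top 0 20 handle 45.0 1.4142135623730951 red 203.8611947038024 0.0597171722443236
tcp 164.79613483495967 0.10571363288527813
jar box 260 290 272 323
```

Call:
carry_out:
  deltas:
    - {"hand": 5, "dp": [-0.002, -0.035, 0], "spin": -0.026}
    - {"hand": 5, "dp": [-0.006, -0.07, 0], "spin": -0.053}
    - {"hand": 5, "dp": [-0.013, -0.104, 0], "spin": -0.079}
    - {"hand": 5, "dp": [-0.023, -0.138, 0], "spin": -0.106}
    - {"hand": 5, "dp": [-0.036, -0.17, 0], "spin": -0.132}
    - {"hand": 5, "dp": [-0.051, -0.202, 0], "spin": -0.158}
    - {"hand": 5, "dp": [-0.069, -0.232, 0], "spin": -0.185}
    - {"hand": 5, "dp": [-0.09, -0.26, 0], "spin": -0.211}
    - {"hand": 5, "dp": [-0.09, -0.26, 0], "spin": -0.211}
    - {"hand": 5, "dp": [-0.09, -0.26, 0], "spin": -0.211}

```text
time: 20.45
ee_pos: [0.4919, -0.2616, 0.0425]
eef_rot: [-0.192, 0.981, 0.0, 0.0]
ft_force: [-0.8, 0.3, 0.6]
width: 0.0136
grip_force: 25.0
```

```bash
python3 ang.py
```

```text
t 20.45 pos [ 0.4919 -0.2616  0.0425] yaw 112.2 w 0.0136 F [-0.8  0.3  0.6] g 25.014425218105316 q [ 1.    0.46 -0.71  1.8   0.34  1.01  2.11]
side 1 0 handle 210.42506161525404 0.12513125260691207 red 45.0 1.4142135623730951
top 0 14 handle 45.0 1.4142135623730951 red 199.52816305843675 0.06816548742266937
tcp 202.64359753305303 0.10576860275736383
jar box 260 290 272 324
```

Release, rise, and look.

Call:
carry_out:
  deltas:
    - {"hand": 20, "dp": [0, 0, 0], "spin": 0}
    - {"hand": 40, "dp": [0, 0, 0], "spin": 0}
    - {"hand": 50, "dp": [0, 0, 0], "spin": 0}
    - {"hand": 50, "dp": [0, 0, 0], "spin": 0}
    - {"hand": 50, "dp": [0, 0, 0], "spin": 0}
    - {"hand": 50, "dp": [0, 0, -0.1], "spin": 0}
    - {"hand": 50, "dp": [0, 0, -0.25], "spin": 0}
    - {"hand": 50, "dp": [0, 0, -0.4], "spin": 0}
    - {"hand": 50, "dp": [0.2, 0, -0.6], "spin": 0}
    - {"hand": 50, "dp": [0.2, 0.4, -0.7], "spin": 0}
    - {"hand": 50, "dp": [0.2, 0.7, -0.7], "spin": 0}
    - {"hand": 50, "dp": [0.2, 0.9, -0.7], "spin": 0}
    - {"hand": 50, "dp": [0.2, 0.9, -0.7], "spin": 0}
    - {"hand": 50, "dp": [0.2, 0.9, -0.7], "spin": 0}

```text
time: 21.95
ee_pos: [0.3589, -0.0704, 0.2176]
eef_rot: [-0.195, 0.981, -0.001, -0.0]
ft_force: [0.1, -0.6, 0.2]
width: 0.0501
grip_force: 0.0
```

```bash
python3 ang.py; python3 -c "
from h import *
cv2.imwrite('pics/e.png',np.hstack([cv2.resize(i,(400,400)) for i in(camera('top')[150:270,330:450],camera('side')[250:370,210:330])])[...,::-1])"
```

```text
t 21.95 pos [ 0.3589 -0.0704  0.2176] yaw 112.4 w 0.0501 F [ 0.1 -0.6  0.2] g 0.0 q [ 1.12 -0.32 -0.85  2.04 -0.24  1.32  2.31]
side 220 31 handle 203.23472109983342 0.10614872048452388 red 207.18284284930945 0.06766928173923463
top 137 19 handle 202.6767649410095 0.10530723757195853 red 199.5076647120356 0.0707722209305949
tcp 146.83380236627767 0.27504510346956945
jar box 260 290 272 323
```

View pics/e.png

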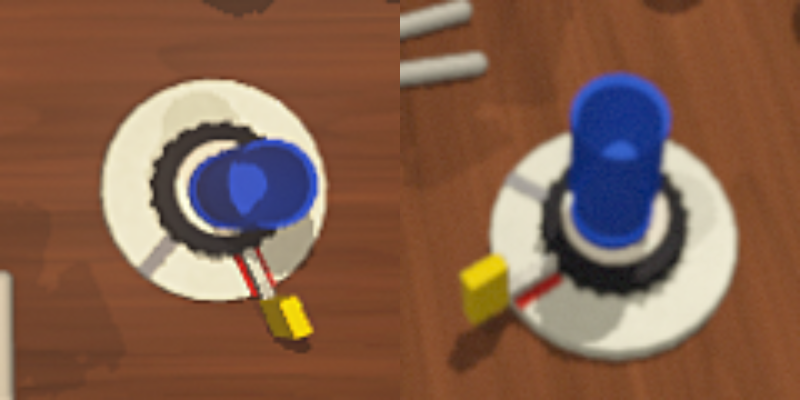

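```bash
python3 -c "
from bench import *
print(close_job())"
```

```text
the job is handed in; nothing more can be done
None
```

The jar is standing mouth down on the seat, released. The collar is locked at about 1.12 rad (target 1.15 ± 0.10, measured from the camera images), the gripper is clear of everything, and the job is handed in. The hand-in returned no verdict.

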